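# Index the stamp carousel with its ratchet lever

### The arm

A 7-joint arm with a two-finger parallel gripper is mounted at the origin on a cart in front of the work surface, level with it; the furniture and walls round the work are solid. World frame = base frame: x ahead of the robot, y to its left, z up, the work surface at z = 0. Lengths are in mm, angles in rad, forces in N, time in s.
With the tool pointing down it reaches from about 400 to 875 mm from the base axis. Payload 4.4 kg.
Tool frame: the origin (TCP) lies at the very end of the fingers, on their centre line; the grasp point (between the pads) lies 19 mm behind it; z points along the fingers, y is the line along which they close (so a half turn about z gives the same grasp; the last joint's range is limited). The gripper opens to 85 mm and grips with 20 to 120 N. Pads are 22 mm wide; open, the fingers measure 114 mm over their backs; the gripper's body (76 mm by 85 mm) begins 54 mm behind the grasp point. The pads swing forward as they close: fully open they stand 13 mm farther back than shut.
Start: joints at [1.278, 0.628, 0.038, 1.517, -0.027, 0.996, -0.02], TCP at [146.188, -633.362, 203.713] pointing down, gripper open.
Joint ranges: [-3.06, 3.06], [-0.37, 2.12], [-1.25, 1.32], [0.18, 2.47], [-1.1, 4.24], [0.23, 1.98], [-2.94, 2.94]. Speed limits (rad/s): [2.57, 2.57, 3.14, 3.14, 3.14, 3.14, 3.14].

### API

Orientations are given as [roll, pitch, yaw] about the fixed x, y, z axes, in that order (R = Rz(yaw) Ry(pitch) Rx(roll)).
In Python, from cell import read_state, get_image, camera_info, finish_job gives the robot as it stands.
- The arm moves only by the tool play_rows, never from a script. Its argument "deltas" is one flat list of numbers, 7 for each row, row after row: the shift along the tool's x, y, z in mm, then the turn, a rotation vector about the tool's x, y, z in rad, then the opening, from 0 (shut) to 1 (fully open). In form: [dx, dy, dz, ax, ay, az, grip, dx, dy, dz, ax, ay, az, grip, ...]. A call has 1 to 10 rows; each row is the pose to reach, as a shift and turn from the pose commanded when the call began, along the tool's axes at that moment; what a row does not reach only later rows make up. A row lasts 1/8 s, in which the tool goes at most 62.5 mm and 10.7 degrees, less where a joint would pass 70% of its speed; a pose out of reach is approached as far as the arm can. A call with a gripper value outside its range is refused whole. The fingers move at their own pace and stop on an object; the grip force is fixed at half the most. Time passes only in rows, so rows that repeat a pose let the fingers close. It gives the time, the measured TCP pose, the force, the opening and the grip force at its end, in the units of the state.
- read_state(): the state, without advancing time (a new reading comes with each control period).
- get_image(name): name is "side" or "top" or "wrist"; returns the picture (384x512x3 uint8, red, green, blue); there is no depth.
- camera_info(name): a dict with "fx", "fy", "cx", "cy" (pixels), "T" (4x4, takes a point from camera to world coordinates). Camera axes: x right, y down, z forward; pixel columns grow to the right and rows downward; lengths in mm; the calibration is good to about 2 mm. A picture is of the moment at which its call begins: read the wrist's pose just before it. camera_info takes no time and is no camera call; for the wrist camera it gives the pose at the moment of the call.
- finish_job(): hands the job in; it is judged then, once.
The state is a dict: "clock": time; "qpos": joint angles; "qd": joint speeds; "tau": joint torques, N m; "eef_pos": TCP position; "tool_rot": TCP orientation; "force": force on the tool from outside, world axes, zero at the start; "torque": the same for the moment, N m; "width": finger opening in mm; "gripper_force": force on a finger pad.
Only numpy, scipy, OpenCV 4.12 (cv2) and the standard library are available. Lean on these libraries where they do the work, as an engineer would, in place of code of your own. Each camera call takes 0.05 s, during which the arm holds its last target. There are 200 camera calls.

### The job

Turn the small ratchet carousel on the desk until the red-handled stamp stands at the red pointer: hold the upright black handle of its blue lever and pump it back and forth between its stops, each full stroke away from you moving the carousel on by one tooth. Stop when the stamp's bay is in line with the pointer (it cannot go back), then let go; do not touch the carousel itself or what it carries, and leave the other things on the desk where they are.

Things in the scene. Friction and masses are not known exactly. Their poses are not given: they have to be found in the camera images.
- stand: Fixed dark round steel plate, 260 mm across and 10 mm thick, that carries the mechanism. Origin at the centre of its underside, on the desk; z up. Its x axis points away from the red pointer, which stands on the plate's near edge on the -x side. The lever sticks out on its -y side.
- axis (a point): Centre of the plate's upper face (10 mm above the desk). Carousel and lever both turn about the vertical line through it.
- pointer (a point): Tip of the red wedge-shaped pointer, 104 mm from the axis in the plate's -x direction, 42 mm above the desk; it points at the carousel's rim.
- stamp_mid (a point): Middle of the stamp (black foot 30x50 mm, red handle, 74 mm tall, top 110 mm above the desk), fixed in one of the carousel's four bays, 54 mm from the axis. The other bays hold a pink note block, a green-capped clip dispenser and a black binder clip, all fixed. It is at the pointer when it lies on the line from axis to pointer.
- carousel (a joint): Angle (rad, counter-clockwise from above) of the white disc with 16 metal saw teeth, 200 mm across, 24 to 36 mm above the desk: 0 with the stamp at the pointer. Starts at -1.5 to -0.7, needing 2 to 5 forward strokes. A tooth is 0.393; it cannot go back; after a stroke it rests within 0.06 of a multiple of 0.393. It may start between teeth: then the first stroke turns it less or not at all.
- lever (a joint): Angle (rad, counter-clockwise from above) of the blue arm about the same axis: 0 at the stop nearer the robot, 0.55 at the far stop, starts at 0 to 0.2; at 0.275 it points along the plate's -y. Growing values drive the carousel; going back the pawl clicks over a tooth. For one tooth a stroke go below 0.05 and beyond 0.50. No spring: it stays where it is left; about 2 N at the handle moves it.
- handle (a point): Centre of the lever's upright black round handle, 68 mm above the desk and 158 mm from the axis: 24 mm across, at full thickness from 32 to 94 mm above the desk, top at 107 mm. It turns freely on its pin, so the hand that holds it need not turn along. Nothing above it.
- ink_pad: Bystander: dark ink pad 47x72x17 mm lying on the desk; origin at the centre of its underside.
- mini_stapler: Bystander: red and black mini stapler 28x111x36 mm; origin at the centre of its underside.
- kraft_drum: Bystander: brown cardboard drum 72 mm across, 119 mm tall, standing; origin at the centre of its underside.
- eraser: Bystander: blue and white eraser 21x45x13 mm; origin at the centre of its underside.

How it is judged:
By the outcome, as a careful person would: the job done as asked, in the order asked, and still so for the second after the job is handed in, with the robot touching nothing.
It also fails if it takes over 54 s, if anything falls off the work surface, if the arm or the gripper's body presses on something with over 40 N, if the wrist force passes 120 N, or if a joint passes its speed limit or range.

## Working session

There is one attempt and no reset: what is moved stays moved. The work goes in short steps, Python scripts to look and compute and a tool call to move; the robot and the scene stay as the last step left them, time stands still between calls to the robot, and variables do not carry over. Pictures are saved under pics/ and viewed, at most 10 in all, crops included, and the job is handed in when it is done.

Besides the shell and the picture viewer there is one more tool, called after "Emit:" as name(argument=value, ...) on one line, values as JSON. play_rows: Moves the arm, as the interface text tells. Its arguments: {"type":"object","properties":{"deltas":{"type":"array"}},"required":["deltas"]}

```bash
mkdir -p pics; python3 - <<'E'
from cell import *
import cv2,numpy as np
s=read_state();print(s)
for n in("top","side"):
    i=get_image(n);c=camera_info(n);print(n,c)
    cv2.imwrite(f"pics/{n}0.png",cv2.resize(i[:,:,::-1],(800,600),interpolation=cv2.INTER_CUBIC))
E
```

```text
{'clock': 0.0, 'qpos': array([ 1.27821135,  0.62931115,  0.03844802,  1.51837835, -0.02702433,
        0.99631403, -0.020007  ]), 'qd': array([-0.00040769, -0.00027254, -0.00066957,  0.00099055,  0.00040307,
       -0.00042754,  0.00204183]), 'tau': array([ 1.09202501e-03, -5.63396752e+01,  1.22686800e+00, -1.93445528e+01,
        1.11341823e-02,  1.04570048e-02,  1.51819285e-05]), 'eef_pos': array([ 146.02716737, -632.68136016,  202.80861483]), 'tool_rot': array([-3.13969971e+00,  6.70523028e-06,  2.26759596e-01]), 'force': array([ 0.36232706, -1.11919283, -0.35785015]), 'torque': array([ 0.02996729, -0.03285736,  0.02059496]), 'gripper_force': 0.0, 'width': 85.41092184215204}
top {'fx': 367.6488283890779, 'fy': 367.6488283890779, 'cx': 260.45668855984815, 'cy': 191.72523706953345, 'T': array([[-3.14410429e-03, -9.95412928e-01,  9.56201720e-02,
         3.77133079e+02],
       [-9.99857233e-01,  1.54175655e-03, -1.68266903e-02,
        -3.06489330e+01],
       [ 1.66020820e-02, -9.56594254e-02, -9.95275663e-01,
         1.44606980e+03],
       [ 0.00000000e+00,  0.00000000e+00,  0.00000000e+00,
         1.00000000e+00]])}
side {'fx': 448.87117995020486, 'fy': 448.87117995020486, 'cx': 255.50347640885278, 'cy': 187.20418619998168, 'T': array([[-8.34712835e-01, -2.30292050e-01,  5.00220006e-01,
        -1.74024664e+02],
       [-5.50670680e-01,  3.42404022e-01, -7.61262956e-01,
         9.81888851e+02],
       [ 4.03546545e-03, -9.10892451e-01, -4.12624112e-01,
         6.27287554e+02],
       [ 0.00000000e+00,  0.00000000e+00,  0.00000000e+00,
         1.00000000e+00]])}
```

View pics/top0.png

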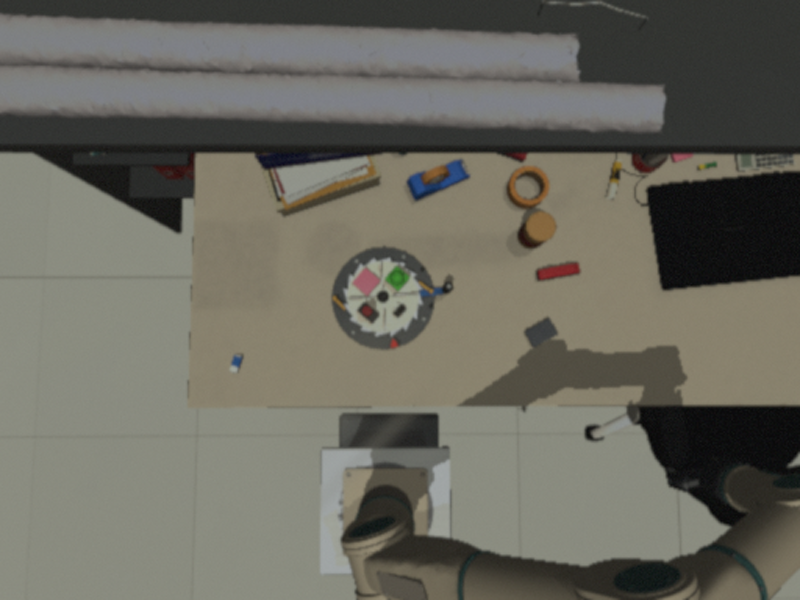

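View pics/side0.png

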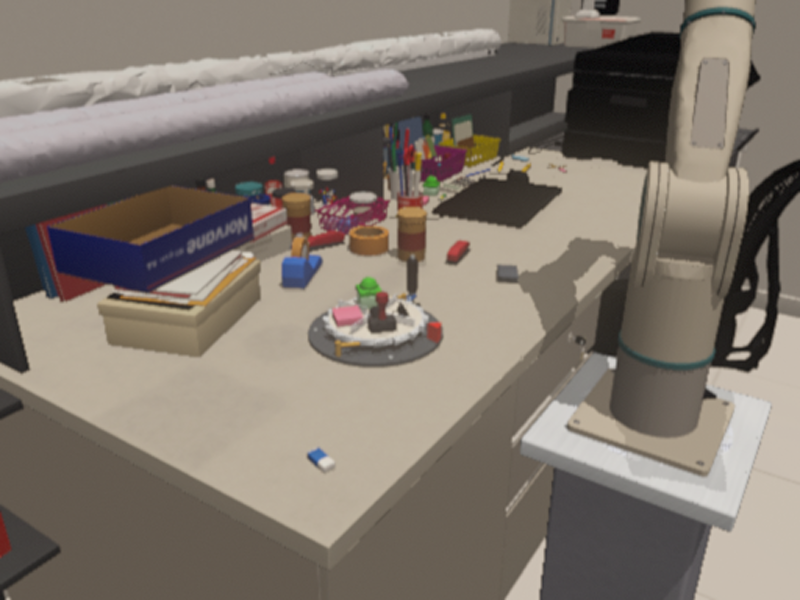

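The top view shows the plate around (384,298), red pointer (394,343), handle top (448,284) and stamp (369,312), all in the 800x600 picture. Next I'll zoom in and compute positions.

```bash
cat >h.py <<'E'
from cell import *
import cv2,numpy as np
from scipy.spatial.transform import Rotation as Ro
def ray(n,u,v,z,c=None):
    c=c or camera_info(n);T=c["T"];d=T[:3,:3]@[(u-c["cx"])/c["fx"],(v-c["cy"])/c["fy"],1]
    return T[:3,3]+d*(z-T[2,3])/d[2]
def proj(n,p,c=None):
    c=c or camera_info(n);T=c["T"];q=T[:3,:3].T@(np.array(p)-T[:3,3])
    return np.array([c["fx"]*q[0]/q[2]+c["cx"],c["fy"]*q[1]/q[2]+c["cy"]])
E
python3 - <<'E'
from h import *
t=np.mean([get_image("top").astype(float) for _ in range(3)],0).astype(np.uint8);s=get_image("side")
cv2.imwrite("pics/t1.png",cv2.resize(t[150:230,205:305,::-1],(750,600),interpolation=cv2.INTER_CUBIC))
for n,u,v,z in(("top",384,298,10),("top",394,343,42),("top",448,284,107),("side",412,258,107)):print(n,ray(n,u*.64,v*.64,z))
E
```

```text
top [519.15319226   2.72336206  10.        ]
top [405.7449151  -22.45378765  42.        ]
top [ 542.40919819 -149.89492812  107.        ]
side [ 528.22590241 -133.2051673   107.        ]
```

View pics/t1.png

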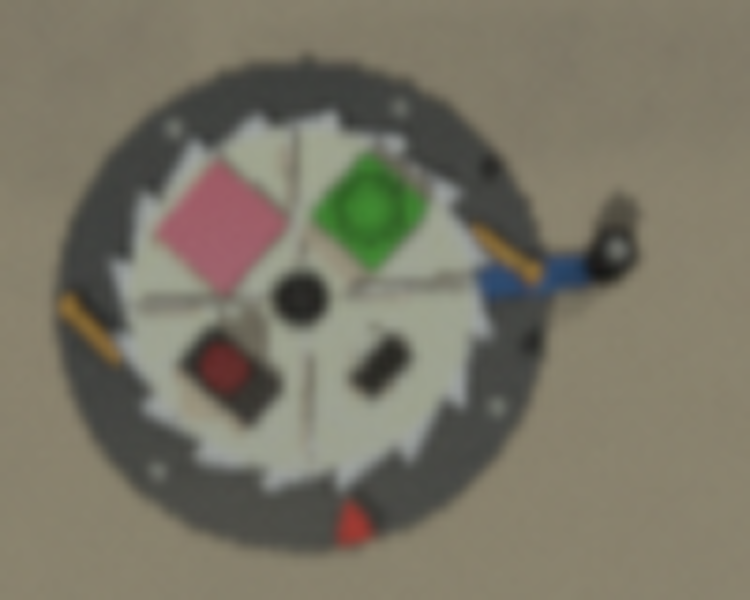

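```bash
python3 - <<'E'
from h import *
P={}
for k,u,v,z in(("plate",303,305,10),("ptr",350,500,42),("handle",616,249,105),("stamp",224,369,110),("pink",222,225,36+30),("stop1",490,165,20),("stop2",532,345,20)):
    P[k]=ray("top",205+u/7.5-.5+.07,150+v/7.5-.5+.07,z);print(k,P[k])
A=P["plate"]
def pol(k):
    d=P[k]-A;return np.hypot(*d[:2]),np.arctan2(d[1],d[0])
for k in P:print(k,pol(k))
psi=pol("ptr")[1]+np.pi
print("psi",psi,"lever",(pol("handle")[1]-(psi-np.pi/2)+.275+np.pi)%(2*np.pi)-np.pi,"car",(pol("stamp")[1]-pol("ptr")[1]+np.pi)%(2*np.pi)-np.pi)
c=camera_info("wrist");print(c["T"],c["fx"]);s=read_state();print(Ro.from_euler("xyz",s["tool_rot"]).as_matrix())
E
```

```text
plate [521.0634006    5.82250342  10.        ]
ptr [418.23510181 -18.9479626   42.        ]
handle [ 538.91451982 -149.97427702  105.        ]
stamp [479.87806906  41.57853551 110.        ]
pink [556.02308269  45.2272252   66.        ]
stop1 [593.44890339 -92.04095818  20.        ]
stop2 [ 499.00224926 -113.34207345   20.        ]
plate (np.float64(0.0), np.float64(0.0))
ptr (np.float64(105.76972638462918), np.float64(-2.9052048708164593))
handle (np.float64(156.8161319849067), np.float64(-1.4567143185606082))
stamp (np.float64(54.54104294298556), np.float64(2.4266418369854623))
pink (np.float64(52.67742846618587), np.float64(0.8451008825034214))
stop1 (np.float64(121.72476383487336), np.float64(-0.9339469516001779))
stop2 (np.float64(121.18948295053615), np.float64(-1.7538555181180813))
psi 0.23638778277333383 lever 0.15269422546095468 car -0.9513385993776637
[[ 2.25014138e-01 -9.20022210e-01 -3.20823581e-01  2.28431098e+02]
 [-9.74354404e-01 -2.12959991e-01 -7.26741931e-02 -6.13021898e+02]
 [-1.46071513e-03  3.28948590e-01 -9.44346701e-01  3.74290416e+02]
 [ 0.00000000e+00  0.00000000e+00  0.00000000e+00  1.00000000e+00]] 309.017622399246
[[ 9.74391433e-01  2.24858430e-01 -1.48765765e-04]
 [ 2.24858479e-01 -9.74391224e-01  6.38550469e-04]
 [-1.37260021e-06 -6.55649350e-04 -9.99999785e-01]]
```

Emit:
play_rows(deltas=[25,-20,0,0,0,-0.1,1,70,-54,0,0,0,-0.25,1,120,-93,0,0,0,-0.4,1,170,-132,0,0,0,-0.55,1,220,-171,0,0,0,-0.7,1,270,-210,0,0,0,-0.85,1,320,-248,0,0,0,-1.0,1,370,-287,0,0,0,-1.15,1,410,-318,0,0,0,-1.3,1,440,-341,0,0,0,-1.46,1])

```text
clock: 1.55
eef_pos: [500.0, -199.4, 204.0]
tool_rot: [3.14, -0.0, 1.695]
force: [0.1, -0.8, -0.3]
width: 85.5
gripper_force: 0.0
```

```bash
cat >>h.py <<'E'
A=np.array([521.,5.8,10]);PSI=.236
def hpos(l,z=0,r=158):
    t=PSI-np.pi/2+l-.275;return np.array([A[0]+r*np.cos(t),A[1]+r*np.sin(t),z])
def delta(p):
    s=read_state();return Ro.from_euler("xyz",s["tool_rot"]).as_matrix().T@(np.array(p)-s["eef_pos"])
E
python3 - <<'E'
from h import *
s=read_state();print(s["eef_pos"],s["tool_rot"],s["clock"]);h=hpos(.153,180);print(h,delta(h))
c=camera_info("wrist");im=get_image("wrist");cv2.imwrite("pics/w1.png",im[:,:,::-1]);print(proj("wrist",hpos(.153,107),c))
E
```

```text
[ 500.00140532 -199.40050681  204.01062948] [ 3.14040507e+00 -3.07482174e-04  1.69484066e+00] 1.55
[ 538.97301135 -151.17442742  180.        ] [43.02632356 44.61044293 24.07685613]
[307.7117085  136.72180055]
```

View pics/w1.png

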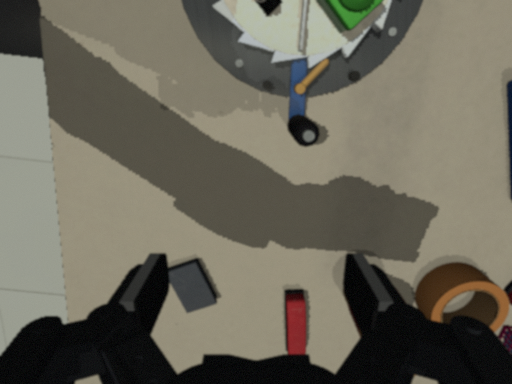

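The wrist picture shows the handle top at (308,136), against a predicted (307.7,136.7), so I'm going ahead.

Emit:
play_rows(deltas=[22,22,0,0,0,0,1,43,44.6,10,0,0,0,1,43,44.6,40,0,0,0,1,43,44.6,80,0,0,0,1,43,44.6,115,0,0,0,1,43,44.6,140,0,0,0,1,43,44.6,152,0,0,0,1,43,44.6,152,0,0,0,1])

```text
clock: 2.6
eef_pos: [537.3, -154.3, 51.4]
tool_rot: [-3.141, -0.0, 1.687]
force: [-0.5, -0.6, 1.0]
width: 85.4
gripper_force: 0.0
```

Emit:
play_rows(deltas=[0,0,0,0,0,0,0.1,0,0,0,0,0,0,0.1,0,0,0,0,0,0,0.1,0,0,0,0,0,0,0.1,0,0,0,0,0,0,0.1,0,0,0,0,0,0,0.1,0,0,0,0,0,0,0.1,0,0,0,0,0,0,0.1])

```text
clock: 3.6
eef_pos: [538.4, -154.4, 52.6]
tool_rot: [3.14, 0.001, 1.687]
force: [-0.2, -0.1, 5.9]
width: 21.5
gripper_force: 58.7
```

```bash
python3 - <<'E'
from h import *
s=read_state();print(s["eef_pos"],s["tool_rot"],s["width"],s["force"])
for l in(.15,.08,.01,.1,.2,.3,.4,.5,.54):print(l,np.round(delta(hpos(l,s["eef_pos"][2])),1))
E
```

```text
[ 538.37179557 -154.42631044   52.57943376] [3.13992226e+00 6.73698530e-04 1.68678842e+00] 21.47630613594469 [-0.15103925 -0.07714975  5.85093489]
0.15 [ 3.2  0.5 -0. ]
0.08 [  3.6 -10.5  -0. ]
0.01 [  4.8 -21.5  -0. ]
0.1 [ 3.4 -7.4 -0. ]
0.2 [3.3 8.4 0. ]
0.3 [ 4.8 24.1  0. ]
0.4 [ 7.9 39.6  0.1]
0.5 [12.5 54.7  0.1]
0.54 [14.7 60.6  0.1]
```

Emit:
play_rows(deltas=[0,-5,0,0,0,0,0.1,0.3,-10,0,0,0,0,0.1,0.8,-16,0,0,0,0,0.1,1.6,-21.5,0,0,0,0,0.1,1.6,-21.5,0,0,0,0,0.1,1.6,-21.5,0,0,0,0,0.1])

```text
clock: 4.35
eef_pos: [516.4, -155.0, 52.5]
tool_rot: [3.14, 0.0, 1.687]
force: [-1.0, 0.8, 7.8]
width: 20.9
gripper_force: 59.0
```

```bash
cat >>h.py <<'E'
def lev():
    s=read_state();d=s["eef_pos"][:2]-A[:2];return np.arctan2(d[1],d[0])-PSI+np.pi/2+.275,np.hypot(*d)
def table():
    s=read_state();l,r=lev();print("lever",l,"r",r,s["force"],s["width"],s["clock"])
    for l in(.01,.1,.2,.3,.4,.5,.54):print(l,np.round(delta(hpos(l,s["eef_pos"][2],r)),1))
E
python3 -c "from h import *;table()"
```

```text
lever 0.010675799719420342 r 160.9074064670517 [-1.01172725  0.81292997  7.81962419] 20.905900057292843 4.35
0.01 [ 0.  -0.1 -0. ]
0.1 [-1.4 14.3  0. ]
0.2 [-1.5 30.4  0. ]
0.3 [ 0.  46.4  0.1]
0.4 [ 3.1 62.2  0.1]
0.5 [ 7.8 77.6  0.1]
0.54 [10.1 83.6  0.1]
```

Emit:
play_rows(deltas=[-0.9,7,0,0,0,0,0.1,-1.4,15,0,0,0,0,0.1,-1.6,25,0,0,0,0,0.1,-1.1,35,0,0,0,0,0.1,0,46,0,0,0,0,0.1,2,57,0,0,0,0,0.1,4.3,67,0,0,0,0,0.1,7.4,76.5,0,0,0,0,0.1,10,83,0,0,0,0,0.1,10,83,0,0,0,0,0.1])

```text
clock: 5.6
eef_pos: [598.5, -136.0, 52.6]
tool_rot: [3.139, 0.001, 1.687]
force: [0.7, -0.1, 6.3]
width: 20.9
gripper_force: 58.9
```

```bash
python3 - <<'E'
from h import *
table()
t=get_image("top");cv2.imwrite("pics/t2.png",cv2.resize(t[150:230,205:305,::-1],(750,600),interpolation=cv2.INTER_CUBIC))
E
```

```text
lever 0.5395024125686761 r 161.57031726035657 [ 0.66157293 -0.12885507  6.33697131] 20.86390218807316 5.6
0.01 [-10.1 -84.   -0.2]
0.1 [-11.5 -69.5  -0.1]
0.2 [-11.6 -53.3  -0.1]
0.3 [-10.1 -37.3  -0.1]
0.4 [ -7.  -21.4  -0. ]
0.5 [-2.3 -6.  -0. ]
0.54 [0.  0.1 0. ]
```

View pics/t2.png

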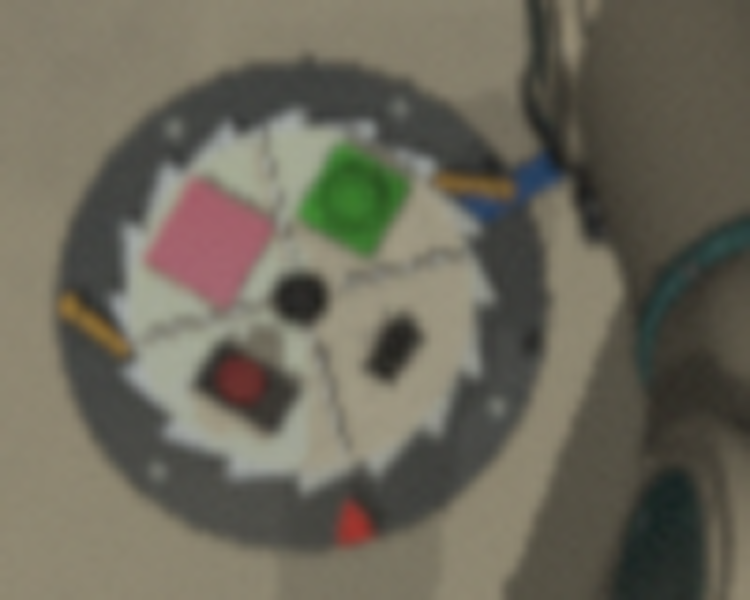

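The stamp handle moved from (224,369) to (241,380), a partial first stroke that puts it near -0.75, so two more strokes should finish it. I'll pump again.

Emit:
play_rows(deltas=[-3,-8,0,0,0,0,0.1,-6,-17,0,0,0,0,0.1,-8.7,-28,0,0,0,0,0.1,-10.3,-38.5,0,0,0,0,0.1,-11.4,-49,0,0,0,0,0.1,-11.8,-60,0,0,0,0,0.1,-11.5,-70,0,0,0,0,0.1,-10.9,-78,0,0,0,0,0.1,-10.1,-84,0,0,0,0,0.1,-10.1,-84,0,0,0,0,0.1])

```text
clock: 6.9
eef_pos: [515.1, -155.0, 52.5]
tool_rot: [3.14, -0.0, 1.687]
force: [-0.2, 1.4, 8.3]
width: 21.1
gripper_force: 59.4
```

Emit:
play_rows(deltas=[-0.9,7,0,0,0,0,0.1,-1.4,15,0,0,0,0,0.1,-1.6,25,0,0,0,0,0.1,-1.1,35,0,0,0,0,0.1,0,46,0,0,0,0,0.1,2,57,0,0,0,0,0.1,4.3,67,0,0,0,0,0.1,7.4,76.5,0,0,0,0,0.1,10,84,0,0,0,0,0.1,10,84,0,0,0,0,0.1])

```text
clock: 8.15
eef_pos: [598.1, -136.2, 52.6]
tool_rot: [3.14, 0.001, 1.687]
force: [1.0, -1.2, 6.1]
width: 21.4
gripper_force: 59.3
```

```bash
cat >>h.py <<'E'
def car():
    t=get_image("top");c=t[150:230,205:305]
    hsv=cv2.cvtColor(c,cv2.COLOR_RGB2HSV);yy,xx=np.mgrid[:80,:100]
    m=((hsv[...,0]<6)|(hsv[...,0]>172))&(hsv[...,1]>130)&(np.hypot(xx-40,yy-40)<24)
    p=ray("top",205+xx[m].mean(),150+yy[m].mean(),105);d=p-A
    print("car",m.sum(),xx[m].mean()*7.5,yy[m].mean()*7.5,np.hypot(*d[:2]),(np.arctan2(d[1],d[0])-PSI)%(2*np.pi)-np.pi);return t
E
python3 - <<'E'
from h import *
table();car()
E
```

```text
lever 0.5363557162541642 r 161.56586651910447 [ 0.97474933 -1.17078322  6.12497407] 21.391872571486918 8.15
0.01 [ -9.9 -83.5  -0.1]
0.1 [-11.4 -69.   -0.1]
0.2 [-11.4 -52.9  -0.1]
0.3 [ -9.9 -36.8  -0.1]
0.4 [ -6.8 -20.9  -0. ]
0.5 [-2.1 -5.5 -0. ]
0.54 [0.2 0.5 0. ]
car 17 278.38235294117646 393.0882352941177 54.71069718102931 -0.3823913659031408
```

The carousel is at -0.38, so one more stroke is needed.

Emit:
play_rows(deltas=[-3,-8,0,0,0,0,0.1,-6,-17,0,0,0,0,0.1,-8.7,-28,0,0,0,0,0.1,-10.3,-38.5,0,0,0,0,0.1,-11.4,-49,0,0,0,0,0.1,-11.8,-60,0,0,0,0,0.1,-11.5,-70,0,0,0,0,0.1,-10.9,-78,0,0,0,0,0.1,-10.1,-84,0,0,0,0,0.1,-10.1,-84,0,0,0,0,0.1])

```text
clock: 9.45
eef_pos: [515.1, -155.0, 52.5]
tool_rot: [3.14, -0.0, 1.687]
force: [0.7, 1.9, 9.2]
width: 21.4
gripper_force: 59.5
```

Emit:
play_rows(deltas=[-0.9,7,0,0,0,0,0.1,-1.4,15,0,0,0,0,0.1,-1.6,25,0,0,0,0,0.1,-1.1,35,0,0,0,0,0.1,0,46,0,0,0,0,0.1,2,57,0,0,0,0,0.1,4.3,67,0,0,0,0,0.1,7.4,76.5,0,0,0,0,0.1,10,84,0,0,0,0,0.1,10,84,0,0,0,0,0.1])

```text
clock: 10.7
eef_pos: [597.9, -136.3, 52.6]
tool_rot: [3.14, 0.001, 1.687]
force: [-0.1, 0.3, 7.5]
width: 21.3
gripper_force: 59.4
```

```bash
python3 - <<'E'
from h import *
table();t=car()
cv2.imwrite("pics/t3.png",cv2.resize(t[150:230,205:305,::-1],(750,600),interpolation=cv2.INTER_CUBIC))
E
```

```text
lever 0.5352128970290363 r 161.60028650859672 [-0.14265595  0.29682941  7.49451418] 21.262945143400273 10.7
0.01 [ -9.9 -83.3  -0.1]
0.1 [-11.3 -68.9  -0.1]
0.2 [-11.4 -52.7  -0.1]
0.3 [ -9.8 -36.6  -0. ]
0.4 [ -6.7 -20.8  -0. ]
0.5 [-2.  -5.3 -0. ]
0.54 [0.3 0.7 0. ]
car 15 319.5 387.0 52.58958474954483 -0.005200629212828822
```

View pics/t3.png

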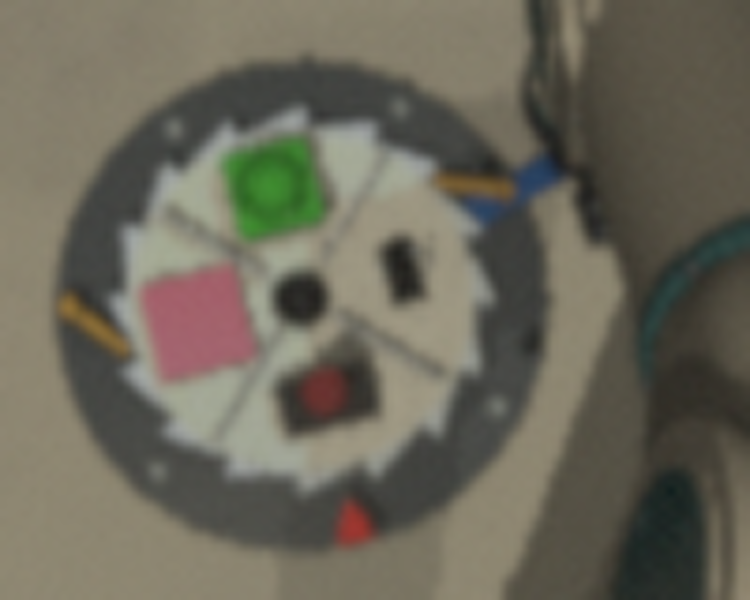

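The stamp, with its handle at (325,390), is in line with the pointer tip at (350,500), at an angle of about 0. Now I'll release and lift.

Emit:
play_rows(deltas=[0,0,0,0,0,0,0.4,0,0,0,0,0,0,0.8,0,0,0,0,0,0,1,0,0,0,0,0,0,1,0,0,0,0,0,0,1,0,0,0,0,0,0,1,0,0,0,0,0,0,1,0,0,0,0,0,0,1])

```text
clock: 11.75
eef_pos: [597.4, -135.8, 51.7]
tool_rot: [3.142, -0.0, 1.687]
force: [-0.2, -0.2, 0.1]
width: 85.5
gripper_force: 0.0
```

Emit:
play_rows(deltas=[0,0,-10,0,0,0,1,0,0,-30,0,0,0,1,0,0,-60,0,0,0,1,0,0,-95,0,0,0,1,0,0,-120,0,0,0,1,-30,0,-130,0,0,0,1,-70,0,-130,0,0,0,1,-100,0,-130,0,0,0,1,-100,0,-130,0,0,0,1,-100,0,-130,0,0,0,1])

```text
clock: 13.0
eef_pos: [609.0, -233.9, 182.1]
tool_rot: [3.141, -0.001, 1.687]
force: [-1.2, 1.2, -0.3]
width: 85.3
gripper_force: 0.0
```

```bash
python3 - <<'E'
from h import *
t=car();s=read_state();print(s["eef_pos"],s["width"],s["force"])
cv2.imwrite("pics/t4.png",t[90:270,130:400,::-1].repeat(2,0).repeat(2,1))
E
```

```text
car 10 320.25 390.75 54.45560024996591 -0.006357963307270786
[ 609.11893568 -233.39333577  182.12245758] 85.4015931920742 [0.24097588 0.46253788 0.074104  ]
```

View pics/t4.png

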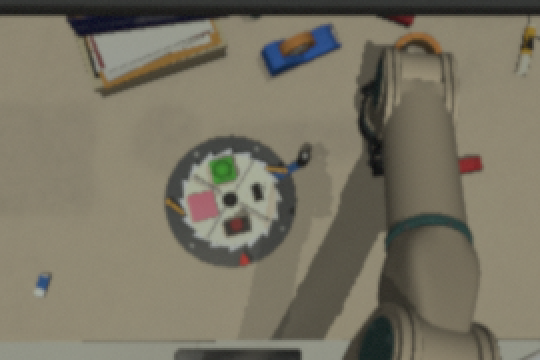

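The hand is clear of the free handle, seen at (304,155), and the stamp (236,225) is in line with the pointer (244,258). I'm handing in.

```bash
python3 -c "from cell import *;print(finish_job())"
```

```text
the job is handed in; nothing more can be done
None
```

The red-handled stamp is in line with the red pointer (carousel angle about -0.006 rad) after three strokes; the handle was released, the hand is clear, and the job is handed in. In the last picture the arm hid the drum and ink pad and part of the stapler, so I did not see that those stayed put, but no contact force showed.

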